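# Click the next disc round and hold the measuring tweezers at the breakpoint mark over it

### The job

On the zone reader, turn the black indexing knob clockwise by one click, so that the next disc in the culture dish comes round to the red pointer, and let the knob go. Then take the sprung measuring tweezers by their ribbed finger plates, lift them, squeeze them until the black pointer stands at the red marker on the arc, and bring them, level, to where their tips straddle that disc centrally, just above the dish and not touching it. Finish there while still holding them, with the gap kept steady at the red marker.

Things in the scene. Friction and masses are not known exactly. Their poses are not given: they have to be found in the camera images.
- zone_reader: White low base, fixed to the desk: x -66 to +58, y -61 to +145 mm, 30 mm high, with a dish on a turntable and, left of it, the indexing knob. Origin: on the desk below the turntable's axis; x to the back, y left, z up. A red arrow at the front edge (x -63 to -49, y -5 to +5 mm, 42 mm high) points to the reading place. Three steel pegs round the dish are 44 mm high.
- reading_place (a point): Centre of the disc that stands at the red pointer, on the flat dish top, 51 mm above the desk, 27 mm in front (-x) of the turntable's axis. Fixed to the reader, with its axes; it does not turn with the dish. The closed dish is 90 mm wide; six 6 mm white discs, each in a darker round zone, stand every 60 degrees on a circle of 27 mm radius.
- knob_grip (a point): Centre of the black knob's bar grip, on its upright axis, 48 mm above the desk, at x -18, y +98 mm of the reader. Its x axis runs along the bar and turns with the knob. The bar is 36 mm long (x), 12 mm wide (y), and stands from 37 to 58 mm above the desk on a dial of 21 mm radius.
- index_knob (a joint): Knob angle, rad, about 0 at the start, growing clockwise seen from above; the dish turns with it, alike. A click stop catches every 60 degrees (0, 1.047, 2.094): it resists with up to about 0.13 N m, and past half way (0.52) it drives the knob on into the next click, where it stays. One click clockwise is 1.047.
- tweezers: Sprung steel measuring tweezers, 160 mm long, about 0.08 kg, balanced near the plates, flat on the desk, opening sideways. Origin: on the middle line between the two finger plates, at underside level; x to the tips, z up. Blades, 10 mm high, hinge in a round head at x -70 mm. Ribbed finger plates at x -12 to +12 mm, 0 to 18 mm above the underside, are squeezed along y; 40 mm over both when free.
- tips_mid (a point): Point midway between the two tips, at the level of the tweezers' underside: 69 mm ahead (+x) of the tweezers' origin, same axes.
- blade_right (a joint): How far each blade is closed, rad: 0 when free (tips 48 mm apart); both move alike. Tip gap in mm = 280 x sin(0.172 - value); width over the finger plates in mm = about 40 - 140 x value, and at 0.092 the plates are parallel. The spring's force on each plate in N = about 86 x value (6 to 10 N at the marked gaps). Closes to 0.165 at most.
- gap_marker (a joint): Where the red marker (rider) is set on the arc, rad. It stays there and does not stop the blade. The black pointer stands at the marker when blade_right = half of this value.
- gap_pointer (a point): Tip of the black pointer on the right blade, on the arc, 100 mm from the hinge, 15 mm above the underside.
- gap_mark (a point): Middle of the red marker's line on the white graduated arc, 100 mm from the hinge, 15 mm above the underside. The squeeze is right when gap_pointer meets it (1 mm here is 1.4 mm of tip gap). The arc crosses the blades at x +24 to +34 mm, 11 to 16 mm above the underside, and sticks out up to 35 mm beyond the right (-y) blade when squeezed.

How it is judged:
By the outcome, as a careful person would: the job done as asked, in the order asked, and still so for the second after the job is handed in, while the arm keeps its last pose, push and grip.
It also fails if it takes over 48 s, if anything falls off the work surface, if the arm or the gripper's body presses on something with over 40 N, if the wrist force passes 120 N, or if a joint passes its speed limit or range.

### The arm

A 7-joint arm with a two-finger parallel gripper is mounted at the origin on a cart in front of the work surface, level with it; the furniture and walls round the work are solid. World frame = base frame: x ahead of the robot, y to its left, z up, the work surface at z = 0. Lengths are in mm, angles in degrees, forces in N, time in s.
With the tool pointing down it reaches from about 400 to 750 mm from the base axis. Payload 19.5 kg.
Tool frame: the origin (TCP) lies at the very end of the fingers, on their centre line; the grasp point (between the pads) lies r.grip_depth behind it (r.grip_depth is the distance from the TCP to the grasp point, in mm); x points along the fingers, z is the direction in which the jaws open and shut, and the axes are right-handed (so a half turn about x gives the same grasp; the last joint's range is limited). The gripper opens to 85 mm and grips with 20 to 120 N. Pads are 22 mm wide; open, the fingers measure 114 mm over their backs; the gripper's body (76 mm by 85 mm) begins 54 mm behind the grasp point. The pads swing forward as they close: fully open they stand 13 mm farther back than shut.
Start: joints at [62.011, 40.479, -1.581, 85.061, 1.261, 54.483, -4.326], TCP at [248.436, -518.531, 231.268] pointing down, gripper open.
Joint ranges: [-155.06, 155.06], [-18.47, 123.98], [-90, 86.84], [0, 140.48], [-83.41, 263.41], [0, 116], [-161.91, 161.91]. Speed limits (degrees/s): [108.29, 108.29, 147.25, 147.25, 172.46, 172.46, 172.46].

### API

Orientations are given as a 3x3 rotation matrix whose columns are the frame's x, y, z axes.
In Python, from station import r gives the robot as it stands. The module is installed in compiled form; this text tells all that it offers. Calls block until the motion is done:
- r.reach(position, orientation): joint-space move of the TCP to a pose.
- r.move_l(position, attitude=None, velocity=150, force_limit=None): straight line of the TCP; attitude=None keeps the orientation; velocity is the mean speed in mm/s. With force_limit (N) it stops when the force on the tool has changed by that much, and returns True; else False.
- r.goto_joints(angles): joint-space move.
- r.gripper_to(opening, effort=None): finger opening in mm; effort is the grip in N (None keeps the last); returns when the fingers have stopped.
- r.pause(seconds).
- r.inverse_kinematics(position, orientation): joint angles nearest the present ones, or None.
- r.observe(): the state.
- r.grab_frame(name): name is "scene" or "top" or "wrist"; returns a dict with "frame" (400x640x3 uint8, blue, green, red), "vertical_fov" (degrees; the focal length in pixels is half the picture's height over the tangent of half this angle, whatever the lens; pixels are square), "cx", "cy" (the principal point, pixels), "D" ([k1, k2, p1, p2, k3] as OpenCV has them; the pictures are not rectified), "position" and "orientation" of the camera in the world. Camera axes: x right, y up, looking along -z (the intrinsics and any distortion apply to the point x, -y, -z); pixel columns grow to the right and rows downward; lengths in mm; the calibration is good to about 2 mm. A picture is of the moment at which its call begins. There is no depth.
A pose or a line that the arm cannot do raises r.Unreachable and nothing moves.
- r.sign_off(): hands the job in, once; it reports no verdict.
The state is a dict: "t": time; "qpos": joint angles; "qd": joint speeds; "effort": joint torques, N m; "tcp_pos": TCP position; "orientation": TCP orientation; "contact_force": force on the tool from outside, world axes, zero at the start; "wrist_torque": the same for the moment, N m; "opening": finger opening in mm.
Only numpy, scipy, OpenCV 4.12 (cv2) and the standard library are available. Lean on these libraries where they do the work, as an engineer would, in place of code of your own. Each camera call takes 0.05 s, during which the arm holds its last target.

## Working session

There is one attempt and no reset: what is moved stays moved. The work goes in short steps, each a Python script; the robot and the scene stay as the last script left them, time stands still between calls to the robot, and variables do not carry over. Pictures are saved under pics/ and viewed, and the job is handed in when it is done.

```bash
mkdir -p pics; cat > h.py <<'E'
import numpy as np, cv2
from station import r
def cam(n):
    d=r.grab_frame(n); return d
def save(d,name,crop=None,s=1):
    im=d["frame"]
    if crop: x0,y0,x1,y1=crop; im=im[y0:y1,x0:x1]
    if s!=1: im=cv2.resize(im,None,fx=s,fy=s,interpolation=cv2.INTER_CUBIC)
    cv2.imwrite("pics/"+name,im)
def K(d):
    f=200/np.tan(np.radians(d["vertical_fov"])/2)
    return np.array([[f,0,d["cx"]],[0,f,d["cy"]],[0,0,1.]])
def px2w(d,uv,z):
    uv=np.array(uv,float).reshape(-1,1,2)
    n=cv2.undistortPoints(uv,K(d),np.array(d["D"],float)).reshape(-1,2)
    R=np.array(d["orientation"]);p=np.array(d["position"])
    z=np.broadcast_to(z,(len(n),))
    out=[]
    for (a,b),zz in zip(n,z):
        v=R@np.array([a,-b,-1]); out.append(p+v*(zz-p[2])/v[2])
    return np.array(out)
def w2px(d,P):
    P=np.array(P,float).reshape(-1,3)
    R=np.array(d["orientation"]);p=np.array(d["position"])
    c=(P-p)@R; c=c*[1,-1,-1]
    return cv2.projectPoints(c.reshape(-1,1,3),np.zeros(3),np.zeros(3),K(d),np.array(d["D"],float))[0].reshape(-1,2)
E
python3 - <<'E'
from h import *
import pickle
for n in("scene","top","wrist"):
    d=cam(n);save(d,n+"0.png");pickle.dump(d,open(n+"0.pkl","wb"));print(n,d["position"],d["vertical_fov"],d["D"])
    print(np.round(d["orientation"],3))
o=r.observe();print(o["t"],o["tcp_pos"],np.round(o["orientation"],3),o["opening"],r.grip_depth)
E
```

```text
scene [-112.49331617  622.30132953  568.6812546 ] 50.80220343309913 [-0.04972579  0.          0.          0.          0.        ]
[[-0.518  0.511 -0.686]
 [-0.855 -0.303  0.421]
 [ 0.008  0.805  0.594]]
top [309.296208   267.16239216 892.67538797] 49.57677911373949 [-0.09521856  0.          0.          0.          0.        ]
[[ 0.002  0.976 -0.216]
 [-1.     0.003  0.005]
 [ 0.006  0.216  0.976]]
wrist [ 318.7608647  -484.36824225  374.1409145 ] 66.5062953532462 [-0.00427014  0.          0.          0.          0.        ]
[[ 0.432  0.858  0.277]
 [-0.902  0.411  0.132]
 [-0.001 -0.307  0.952]]
0.15 [ 248.36282279 -518.37572227  230.94646744] [[-0.     0.902  0.432]
 [ 0.001  0.432 -0.902]
 [-1.    -0.    -0.001]] 85.67451034108286 18.700000000000003
```

View pics/scene0.png

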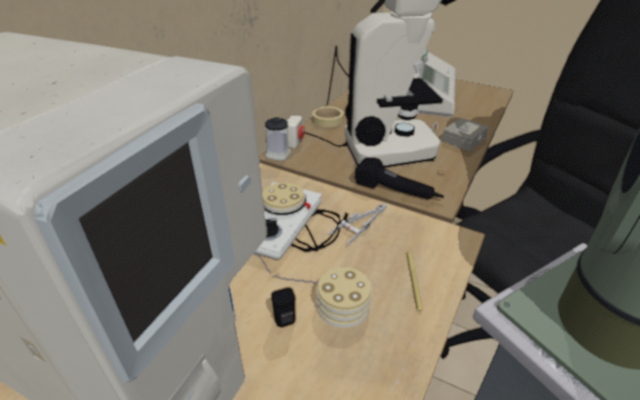

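View pics/top0.png

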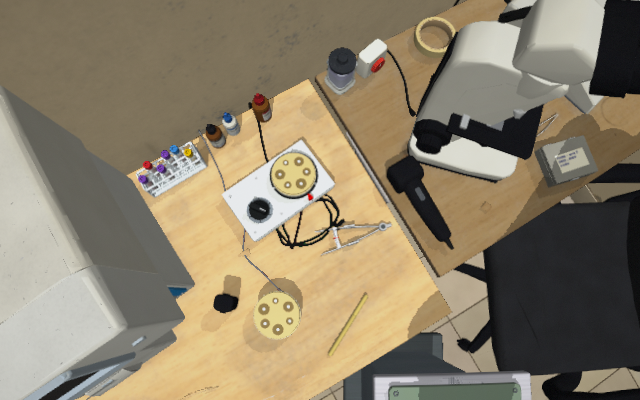

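View pics/wrist0.png

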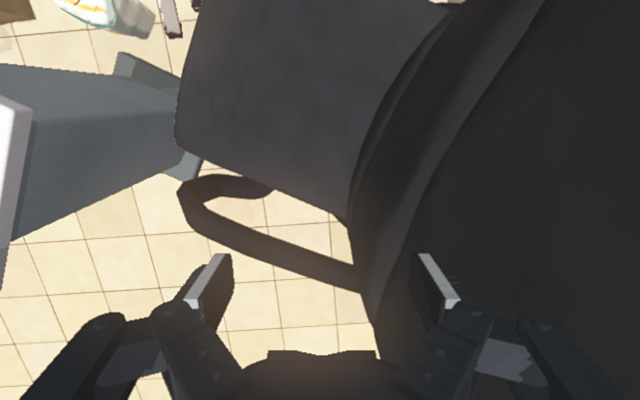

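```bash
python3 - <<'E'
import pickle
from h import *
d=pickle.load(open("top0.pkl","rb"));save(d,"top0c.png",(210,130,410,270),4)
E
```

```text
(no output)
```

View pics/top0c.png

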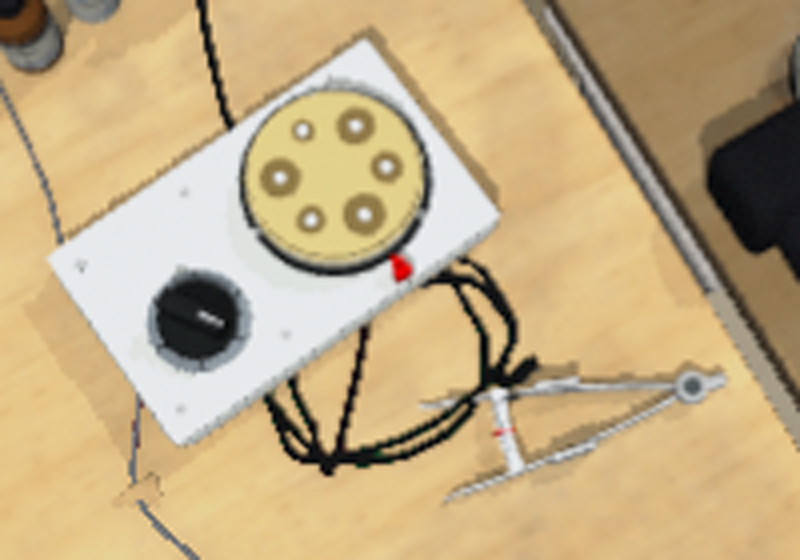

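```bash
cat >> h.py <<'E'
def fit2(d,obj,uv,z,w=None):
    from scipy.optimize import least_squares
    obj=np.array(obj,float);uv=np.array(uv,float)
    W=px2w(d,uv,obj[:,2]+z)
    def T(p): 
        c,s=np.cos(p[2]),np.sin(p[2]);return np.c_[obj[:,0]*c-obj[:,1]*s+p[0],obj[:,0]*s+obj[:,1]*c+p[1],obj[:,2]+z]
    best=None
    for a in np.linspace(-3,3,7):
        q=least_squares(lambda p:(w2px(d,T(p))-uv).ravel(),[*W[:,:2].mean(0),a])
        if best is None or q.cost<best.cost:best=q
    return best.x,(w2px(d,T(best.x))-uv)
E
python3 - <<'E'
import pickle
from h import *
d=pickle.load(open("top0.pkl","rb"))
f=lambda l:np.array(l,float)/4+[210,130]
obj=[[-66,-61,30],[58,-61,30],[-66,145,30],[58,145,30]]
p,e=fit2(d,obj,f([[500,213],[368,38],[182,443],[48,260]]),0)
print("reader",p[:2],np.degrees(p[2]));print(np.round(e,2))
c,s=np.cos(p[2]),np.sin(p[2]);R=np.array([[c,-s],[s,c]])
tw=lambda x,y,z:[*(R@[x,y]+p[:2]),z]
chk=[tw(-27,0,51),tw(0,0,51),tw(-18,98,58),tw(-56,0,42)]
print(np.round(chk,1));print(((w2px(d,chk)-[210,130])*4).round())
v=(px2w(d,f([[360,213]]),51)[0][:2]-p[:2]);print("disc local",R.T@v)
t=fit2(d,[[-70,0,10],[69,24,8],[69,-24,8]],f([[690,387],[447,497],[425,405]]),0)
print("tweez",t[0][:2],np.degrees(t[0][2]),np.round(t[1],2))
p=t[0];c,s=np.cos(p[2]),np.sin(p[2]);R2=np.array([[c,-s],[s,c]])
m=px2w(d,f([[503,432]]),16)[0][:2]
print("marker local",R2.T@(m-p[:2]))
for u in([497,392],[518,470]): print(R2.T@(px2w(d,f([u]),15)[0][:2]-p[:2]))
E
```

```text
reader [551.40130792 317.79729544] 36.70024957631397
[[ 2.15  0.16]
 [-0.27 -1.77]
 [-0.55  2.01]
 [-1.34 -0.72]]
[[529.8 301.7  51. ]
 [551.4 317.8  51. ]
 [478.4 385.6  58. ]
 [506.5 284.3  42. ]]
[[367. 213.]
 [335. 171.]
 [194. 310.]
 [401. 262.]]
disc local [-25.2078936    2.77510093]
tweez [431.65171187 200.75963974] 104.10319684816855 [[ 1.2  -0.3 ]
 [-0.52 -0.05]
 [-0.66  0.31]]
marker local [32.56783115 -0.11040983]
[ 30.35983438 -20.92087288]
[29.92876107 20.40701252]
```

```bash
cat >> h.py <<'E'
def Rt(a):
    a=np.radians(a);c,s=np.cos(a),np.sin(a)
    return np.array([[0,-s,c],[0,c,s],[-1,0,0]])
E
python3 - <<'E'
from h import *
def ik(p,a):
    q=r.inverse_kinematics(p,Rt(a)); print(p,a,None if q is None else np.round(q,0))
for a in(-207,-267,-27,-87,-64,-34): ik([478,386,42],a)
for a in(-150,-120,-90,-60,-30): ik([450,290,230],a)
for a in (14,194): ik([432,201,5],a);ik([432,201,120],a)
for a in (-53,127): ik([474,260,60],a)
E
```

```text
[478, 386, 42] -207 [-13.  77. -77.  85.  76.  79.  58.]
[478, 386, 42] -267 [-36.  59. -12.  86.  17.  38.  37.]
[478, 386, 42] -27 [-52.  61.  22.  86. -31.  40. -42.]
[478, 386, 42] -87 [-57.  63.  34.  86. -45.  45. -91.]
[478, 386, 42] -64 [-55.  62.  30.  86. -41.  43. -72.]
[478, 386, 42] -34 [-53.  61.  24.  86. -33.  40. -48.]
[450, 290, 230] -150 [ -55.   42.   38.   94.  -30.   54. -156.]
[450, 290, 230] -120 [ -50.   40.   27.   94.  -22.   52. -135.]
[450, 290, 230] -90 [ -45.   38.   17.   94.  -14.   50. -113.]
[450, 290, 230] -60 [-40.  37.   7.  94.  -6.  49. -91.]
[450, 290, 230] -30 [-35.  37.  -3.  94.   2.  49. -68.]
[432, 201, 5] 14 [-32.  57.   5. 115. -28.   9.  13.]
[432, 201, 120] 14 [-25.  43.  -6. 112.  10.  25. -25.]
[432, 201, 5] 194 [ -38.   58.   17.  116.  -64.   16. -132.]
[432, 201, 120] 194 [ -47.   49.   35.  113.  -50.   35. -144.]
[474, 260, 60] -53 [-39.  54.  14. 102. -24.  27. -62.]
[474, 260, 60] 127 [ -3.  67. -65. 101.  69.  63.  34.]
```

```bash
python3 - <<'E'
from h import *
import pickle
for p,a in (([380,-20,330],-60),([430,270,230],-90)):
    r.reach(p,Rt(a));o=r.observe();print(o["t"],o["tcp_pos"],np.round(o["qpos"],0),o["contact_force"])
d=cam("wrist");save(d,"w1.png");pickle.dump(d,open("w1.pkl","wb"));print(d["position"])
E
```

```text
2.05 [380.17189739 -20.5855689  329.88536493] [ -1.  16.  -1. 110.   0.  53. -62.] [-0.5942406  -0.40884658  0.08064096]
3.2333 [430.59138931 268.78847847 230.29887958] [ -37.   35.    3.   99.   -2.   46. -124.] [-0.40964917  0.53973023  0.86528941]
[508.60808745 268.79020902 373.60075874]
```

View pics/w1.png

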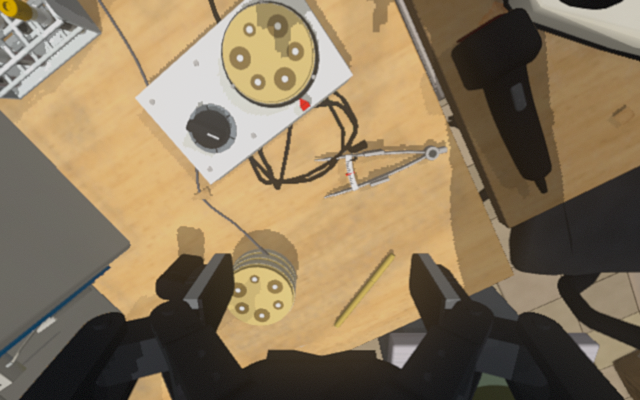

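```bash
python3 - <<'E'
import pickle
from h import *
d=pickle.load(open("w1.pkl","rb"));save(d,"w1a.png",(130,0,360,190),3.4);save(d,"w1b.png",(310,130,450,205),5.7)
E
```

```text
(no output)
```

View pics/w1a.png

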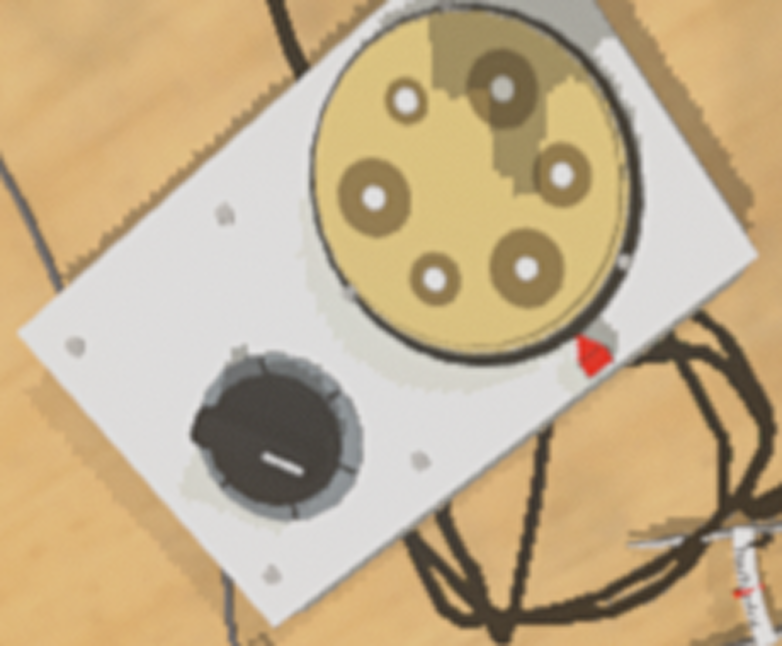

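View pics/w1b.png

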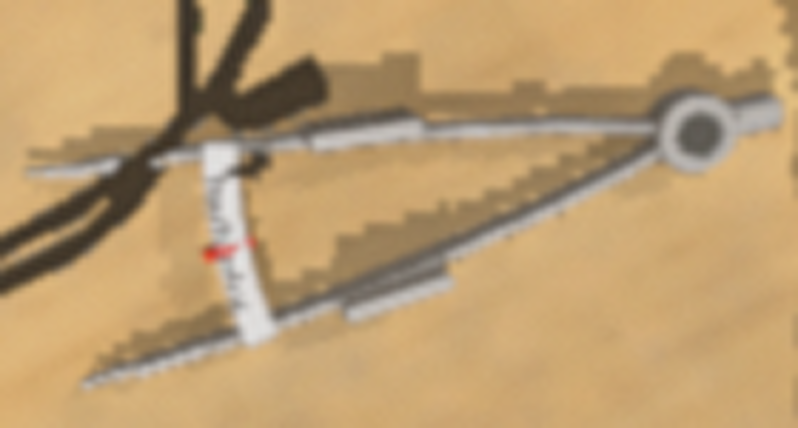

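```bash
python3 - <<'E'
import pickle
from h import *
d=pickle.load(open("w1.pkl","rb"))
f=lambda l:np.array(l,float)/3.4+[130,0]
a=np.radians(180+60*np.arange(6))  # disc at pointer, then ... ccw from above
D=[[527,268],[562,175],[502,89],[406,100],[374,197],[434,278]]
# discs: pointer(-x), then image ccw => seen-from-above ccw
obj=[[-66,-61,30],[-66,145,30],[58,145,30]]+[[27*np.cos(t),27*np.sin(t),51] for t in a]
p,e=fit2(d,obj,f([[757,255],[275,626],[18,332]]+D),0)
print("reader",p[:2],np.degrees(p[2]));print(np.round(e,2))
c,s=np.cos(p[2]),np.sin(p[2]);R=np.array([[c,-s],[s,c]])
for u,z in (([263,457],58),([302,473],58),([200,428],56),([594,358],42),([270,435],58)):
    w=px2w(d,f([u]),z)[0];print(u,w.round(1),(R.T@(w[:2]-p[:2])).round(1))
k=R@[-18,98]+p[:2];print("knob",k,(w2px(d,[[*k,58],[*k,37]])-[130,0])*3.4)
d2=px2w(d,f([[263,457],[302,473]]),58);v=d2[1]-d2[0];print("line angle",np.degrees(np.arctan2(v[1],v[0])),np.linalg.norm(v))
g=lambda l:np.array(l,float)/5.7+[310,130]
t=fit2(d,[[-70,0,12],[69,24,8],[69,-24,8]],g([[695,133],[85,382],[28,170]]),0)
p=t[0];print("tweez",p[:2],np.degrees(p[2]),np.round(t[1],2))
c,s=np.cos(p[2]),np.sin(p[2]);R2=np.array([[c,-s],[s,c]])
for n,u,z in (("mark",[208,255],15),("mark2",[250,243],15),("plateR",[368,130],18),("plateL",[398,292],18),("arcR",[220,150],15),("ptr",[262,160],15)):
    l=R2.T@(px2w(d,g([u]),z)[0][:2]-p[:2]);print(n,l.round(1),"hinge r,ang",np.hypot(l[0]+70,l[1]),np.arctan2(l[1],l[0]+70))
E
```

```text
reader [549.12025192 320.65234053] -323.6899669953349
[[ 3.21 -0.07]
 [-0.19  2.73]
 [-3.29 -0.26]
 [-0.09 -0.29]
 [-0.08 -0.37]
 [-0.02 -0.36]
 [-0.02 -0.02]
 [ 0.06 -0.05]
 [ 0.31  0.01]]
[263, 457] [473.8 385.   58. ] [-22.6  96.5]
[302, 473] [469.  373.8  58. ] [-33.1  90.3]
[200, 428] [482.1 403.7  56. ] [ -4.8 106.6]
[594, 358] [501.8 286.   42. ] [-58.7   0.1]
[270, 435] [480.2 382.2  58. ] [-19.1  90.4]
knob [476.58428815 388.96437432] [[248.84209936 447.46693528]
 [273.10832581 440.62742897]]
line angle -113.044357771152 12.200404333330376
tweez [430.02413224 203.89494727] 103.58412953458917 [[ 0.9  -0.22]
 [-0.86 -0.14]
 [-0.08  0.46]]
mark [35.7  0.9] hinge r,ang 105.6624420191265 0.008076038315505457
mark2 [26.5  0.4] hinge r,ang 96.48213928661517 0.004139075409488772
plateR [ -1.8 -18. ] hinge r,ang 70.54324809964552 -0.25737749022206685
plateL [-1.6 17.4] hinge r,ang 70.55694269195479 0.24931087033280977
arcR [ 28.5 -20.5] hinge r,ang 100.60699285077642 -0.20494705629931181
ptr [ 20.4 -16.4] hinge r,ang 91.90746216480812 -0.17896408497962704
```

```bash
python3 - <<'E'
import pickle
from h import *
d=pickle.load(open("w1.pkl","rb"))
for z in(0,150,300):print(z,px2w(d,[[0,60],[60,145],[130,243]],z).round())
d=pickle.load(open("top0.pkl","rb"))
for z in(0,150,300,450):print(z,px2w(d,[[100,195],[195,285],[185,320],[5,95]],z).round())
q0=r.observe()["qpos"]
for z in (120,42):
  for a in(-23,-83):
    print(np.round(r.inverse_kinematics([476.5,388,z],Rt(a)),1))
E
```

```text
0 [[551. 632.   0.]
 [455. 589.   0.]
 [322. 528.   0.]]
150 [[534. 486. 150.]
 [476. 460. 150.]
 [397. 424. 150.]]
300 [[517. 340. 300.]
 [498. 332. 300.]
 [472. 320. 300.]]
0 [[ 516.  741.    0.]
 [ 328.  520.    0.]
 [ 258.  537.    0.]
 [ 760. 1015.    0.]]
150 [[481. 662. 150.]
 [325. 477. 150.]
 [266. 491. 150.]
 [684. 890. 150.]]
300 [[447. 582. 300.]
 [322. 435. 300.]
 [275. 446. 300.]
 [609. 764. 300.]]
450 [[412. 502. 450.]
 [318. 392. 450.]
 [284. 401. 450.]
 [533. 638. 450.]]
[-35.   52.2 -15.3  83.1  16.7  46.8 -79.1]
[ -42.5   51.8    0.7   83.4   -0.8   44.7 -124.5]
[-36.4  58.6 -12.2  85.5  17.2  37.7 -79.6]
[ -42.4   58.4    0.6   85.7   -0.8   35.9 -124.5]
```

```bash
python3 - <<'E'
from h import *
import pickle
r.reach([476,388,120],Rt(-23));r.gripper_to(36,40);o=r.observe();print(o["t"],o["tcp_pos"],np.round(o["qpos"],0),o["contact_force"],o["opening"])
d=cam("wrist");save(d,"w2.png");pickle.dump(d,open("w2.pkl","wb"));print(d["position"])
E
```

```text
4.6167 [476.00108425 387.94673492 120.07717795] [-35.  52. -15.  83.  17.  47. -79.] [-0.04113989  0.77134552  0.4958314 ] 35.94358486019606
[506.04252416 460.59261416 263.35283558]
```

View pics/w2.png

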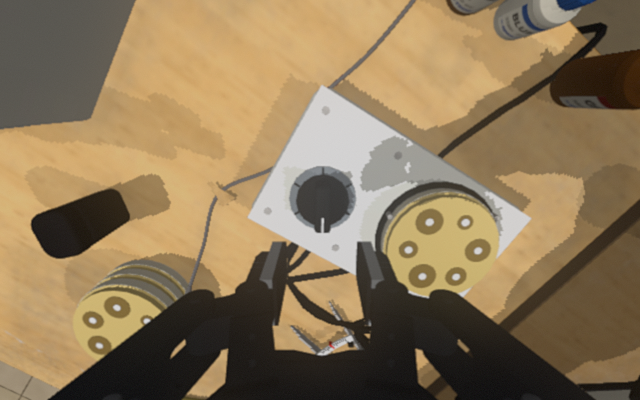

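```bash
python3 - <<'E'
from h import *
import pickle
d=pickle.load(open("w2.pkl","rb"));save(d,"w2c.png",(280,150,380,250),6)
print(px2w(d,[[322.5,199]],37), px2w(d,[[323,219],[323,232]],58))
E
```

```text
[[477.71385262 391.11467977  37.        ]] [[474.72427923 383.35846539  58.        ]
 [470.72000106 373.88462736  58.        ]]
```

View pics/w2c.png

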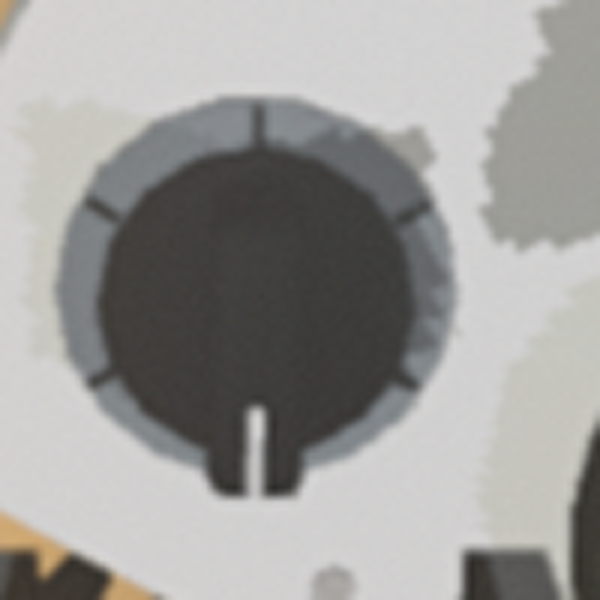

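```bash
python3 - <<'E'
from h import *
c=[477.3,390]
hit=r.move_l([*c,42],Rt(-23),velocity=120,force_limit=12)
o=r.observe();print(o["t"],hit,o["tcp_pos"],o["contact_force"])
if not hit:
    r.gripper_to(8,40);o=r.observe();print(o["t"],o["opening"],o["tcp_pos"],o["contact_force"],o["wrist_torque"])
    q=np.array(o["qpos"])
    q2=q.copy();q2[6]-=10;r.goto_joints(q2);o=r.observe();print(o["t"],np.round(o["orientation"][:,2] if hasattr(o["orientation"],'shape') else np.array(o["orientation"])[:,2],3),o["contact_force"],o["wrist_torque"])
E
```

```text
5.4667 False [477.56446973 390.2188324   42.64457749] [-0.41711327 -0.4115254   0.56860708]
5.8 10.868289425691016 [477.7174173  390.14405464  42.83600677] [-0.37021811 -1.77692865  6.48226438] [-0.2523562   0.01661383 -0.02325766]
6.0917 [ 0.841 -0.541  0.001] [ 1.15745986 -0.54773753 -4.51742359] [ 0.0367843  -0.22779221  0.07233956]
```

```bash
python3 - <<'E'
from h import *
o=r.observe();q=np.array(o["qpos"]);
for s in (25,25.5):
    q[6]-=s;r.goto_joints(q);o=r.observe();R=np.array(o["orientation"]);print(o["t"],np.degrees(np.arctan2(R[1,2],R[0,2])),o["contact_force"],o["wrist_torque"],o["tcp_pos"])
r.gripper_to(36);o=r.observe();print(o["t"],o["contact_force"],o["opening"])
r.move_l([*o["tcp_pos"][:2],110],velocity=200)
import pickle
d=cam("wrist");save(d,"w3.png");pickle.dump(d,open("w3.pkl","wb"));print(r.observe()["t"])
d=cam("top");save(d,"t3.png",(210,130,410,270),4)
E
```

```text
6.6 -57.45300815205102 [ 2.71747638 -1.57465501 -6.99797946] [-0.29085971 -0.5772851  -0.09347255] [478.00490791 389.88823532  42.937554  ]
7.1167 -82.92507677209579 [ 3.62116098 -3.44285259 -5.27166163] [-0.9051737  -0.83762204  0.00611481] [478.08927641 389.67463903  42.9635744 ]
7.4833 [ 0.64385948  0.42606201 -0.32433136] 36.15582812872389
8.0167
```

View pics/w3.png

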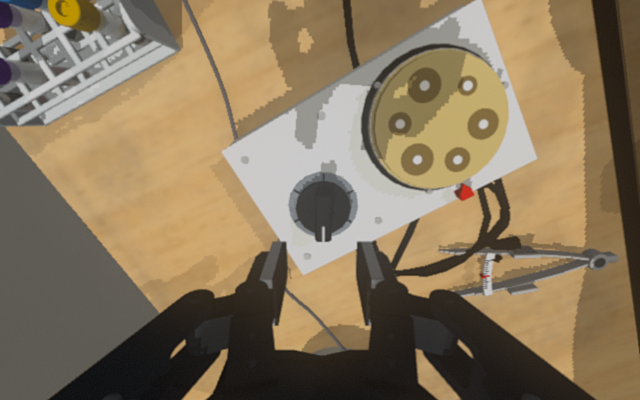

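View pics/t3.png

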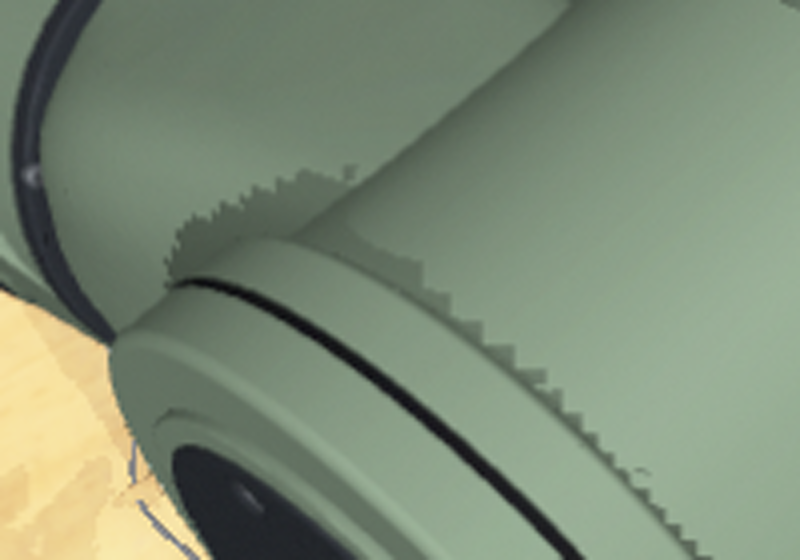

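```bash
python3 - <<'E'
from h import *
import pickle
d=pickle.load(open("w3.pkl","rb"))
r.reach([430.5,203,125],Rt(13.7));r.gripper_to(56,40);o=r.observe();print(o["t"],o["tcp_pos"],np.round(o["qpos"],0),o["contact_force"],o["opening"])
d=cam("wrist");save(d,"w4.png");pickle.dump(d,open("w4.pkl","wb"));print(d["position"])
d=cam("scene");save(d,"s4.png",(240,170,420,280),4)
E
```

```text
9.65 [430.50175624 203.21064231 124.95016214] [ -7.  47. -40. 112.  48.  39. -64.] [ 0.68063713  0.41155265 -0.34656379] 56.26666575015741
[411.02588865 279.85501027 268.2022561 ]
```

View pics/w4.png

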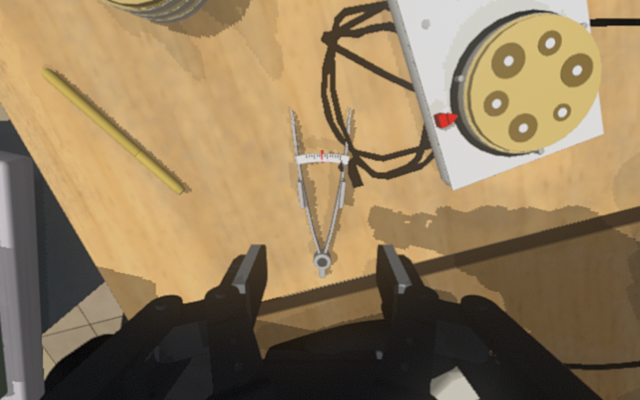

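View pics/s4.png

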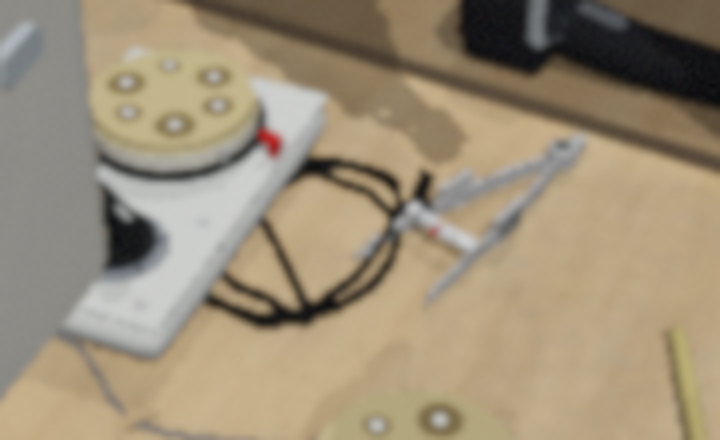

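```bash
python3 - <<'E'
from h import *
import pickle
d=pickle.load(open("w4.pkl","rb"));save(d,"w4c.png",(270,95,400,285),3.1)
save(d,"w4d.png",(280,100,380,215),5)
E
```

```text
(no output)
```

View pics/w4d.png

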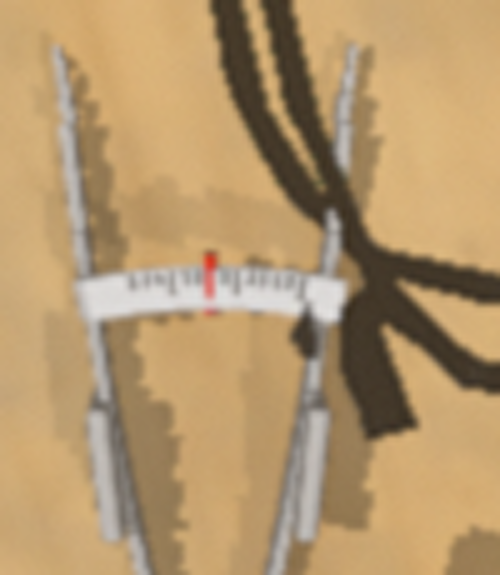

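View pics/w4c.png

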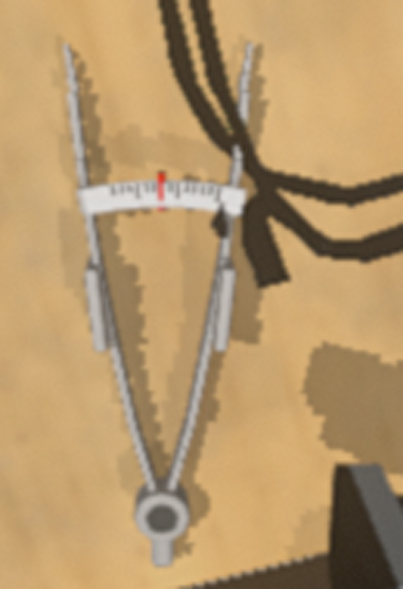

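```bash
python3 - <<'E'
import pickle
from h import *
d=pickle.load(open("w4.pkl","rb"))
t=fit2(d,[[-70,0,12],[69,24,8],[69,-24,8]],[[322,261.5],[291.5,109],[350.5,109.5]],0)
p=t[0];print("tweez",p[:2],np.degrees(p[2]),np.round(t[1],2))
c,s=np.cos(p[2]),np.sin(p[2]);R2=np.array([[c,-s],[s,c]])
g=lambda l:np.array(l,float)/5+[280,100]
for n,u,z in (("mark",[210,285],15),("plateR",[313,470],18),("plateL",[102,470],18),("ptr",[322,285],15),("plug",[390,430],5),("plug0",[390,430],0)):
    l=R2.T@(px2w(d,g([u]),z)[0][:2]-p[:2]);print(n,l.round(1),"hinge",np.hypot(l[0]+70,l[1]),np.arctan2(l[1],l[0]+70))
# reader
a=np.radians(180+60*np.arange(6))
p,e=fit2(d,[[27*np.cos(t),27*np.sin(t),51] for t in a],[[496,103],[523,128],[562,112],[576,71],[549,43],[508,61]],0)
print("reader",p[:2],np.degrees(p[2])%360,e.round(1))
E
```

```text
tweez [429.73382567 204.46728076] 103.98185875999603 [[-0.17  0.19]
 [ 0.33  0.32]
 [-0.19 -0.48]]
mark [30.7 -0.6] hinge 100.69249969627454 -0.005759529951183004
plateR [ -0.9 -18.1] hinge 71.41584887134269 -0.25692776906932463
plateL [-0.7 18.1] hinge 71.59376261423762 0.2560523731483688
ptr [ 30.6 -19.3] hinge 102.43745022241546 -0.1899075328815238
plug [  2.4 -32.8] hinge 79.50722630256305 -0.4249199303664709
plug0 [  1.  -33.4] hinge 78.46977302728932 -0.4396450731354901
reader [549.44106082 320.89807166] 36.79661660975386 [[-0.   0.6]
 [-0.3 -0.2]
 [-0.3  0.2]
 [ 0.2 -0.7]
 [ 0.4  0.2]
 [ 0.  -0.1]]
```

```bash
python3 - <<'E'
from h import *
r.gripper_to(50,40)
c=[430.3,202.4]
print(r.move_l([*c,25],Rt(13.9),velocity=120,force_limit=12));o=r.observe();print(o["t"],o["tcp_pos"],o["contact_force"],o["opening"])
print(r.move_l([*c,1],Rt(13.9),velocity=25,force_limit=5));o=r.observe();print(o["t"],o["tcp_pos"],o["contact_force"],o["opening"])
d=cam("wrist");save(d,"w5.png")
E
```

```text
False
10.9667 [430.41940557 202.5286804   25.40769206] [ 0.28910154 -0.26269252  0.73000389] 50.17796877322803
False
12.075 [430.35264437 202.40355047   1.113148  ] [-0.86467567  0.03160765 -0.19872362] 49.87929687480364
```

View pics/w5.png

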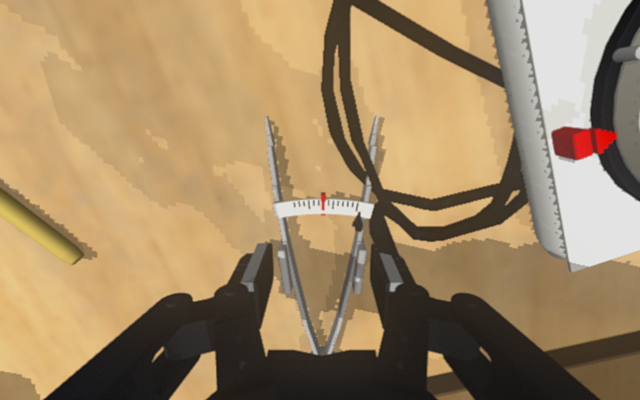

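```bash
python3 - <<'E'
from h import *
for g in(40,33):
    r.gripper_to(g,40);o=r.observe();print(o["t"],o["opening"],o["contact_force"],o["tcp_pos"])
p=o["tcp_pos"]
r.move_l([p[0],p[1],60],velocity=80);o=r.observe();print(o["t"],o["opening"],o["contact_force"],o["tcp_pos"])
d=cam("wrist");save(d,"w6.png");print(d["position"])
E
```

```text
12.3833 39.911258072795384 [0.02930615 0.60963721 2.52878925] [430.38254998 202.44361552   1.12752316]
12.625 32.813979907900865 [-0.38369156 -0.51298432  7.76829122] [430.43962639 202.62680244   1.27384712]
13.5167 32.99248818350657 [ 0.30065417  0.28621235 -0.52407836] [430.3100718  202.50704751  59.60421061]
[410.64357515 279.14281496 202.84381414]
```

View pics/w6.png

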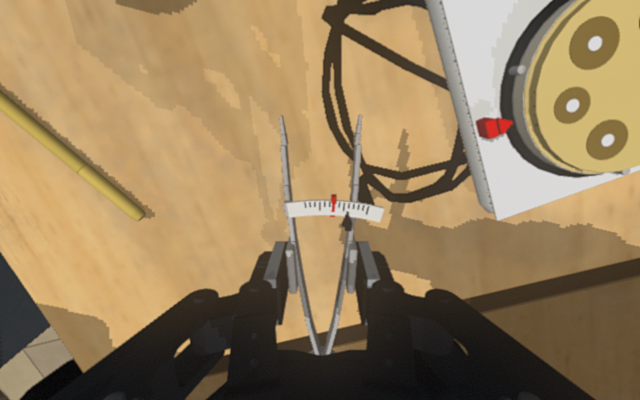

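```bash
python3 - <<'E'
from h import *
import pickle
r.gripper_to(28.5,40);o=r.observe();print(o["t"],o["opening"],o["contact_force"])
d=cam("wrist");save(d,"w7.png",(260,100,420,220),5);pickle.dump(d,open("w7.pkl","wb"))
E
```

```text
13.7917 28.525393620330288 [-0.73363604 -0.51858276 -1.28634665]
```

View pics/w7.png

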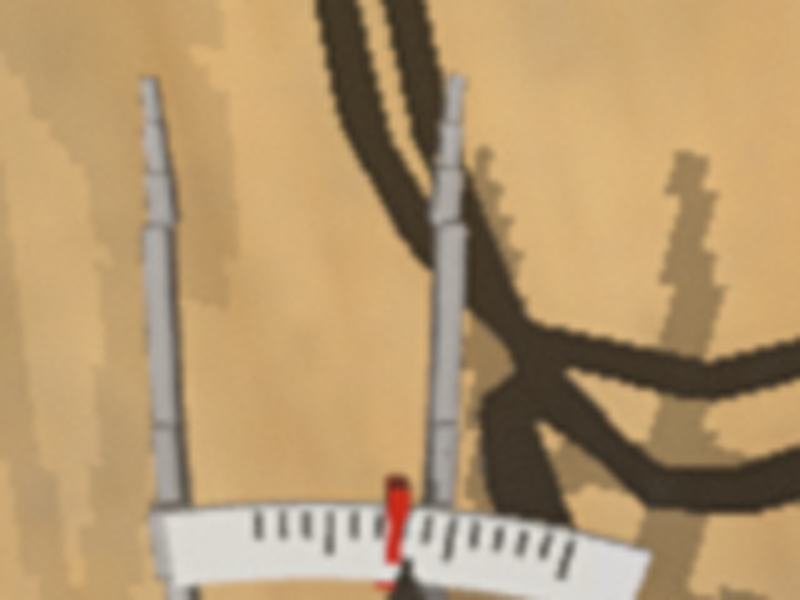

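```bash
python3 - <<'E'
from h import *
import pickle
r.gripper_to(27.7,40);o=r.observe();print(o["t"],o["opening"],o["contact_force"])
d=cam("wrist");save(d,"w8.png",(300,180,380,240),10);pickle.dump(d,open("w8.pkl","wb"))
E
```

```text
14.0583 27.79422871486369 [-0.11477135 -0.05282577  0.1036992 ]
```

View pics/w8.png

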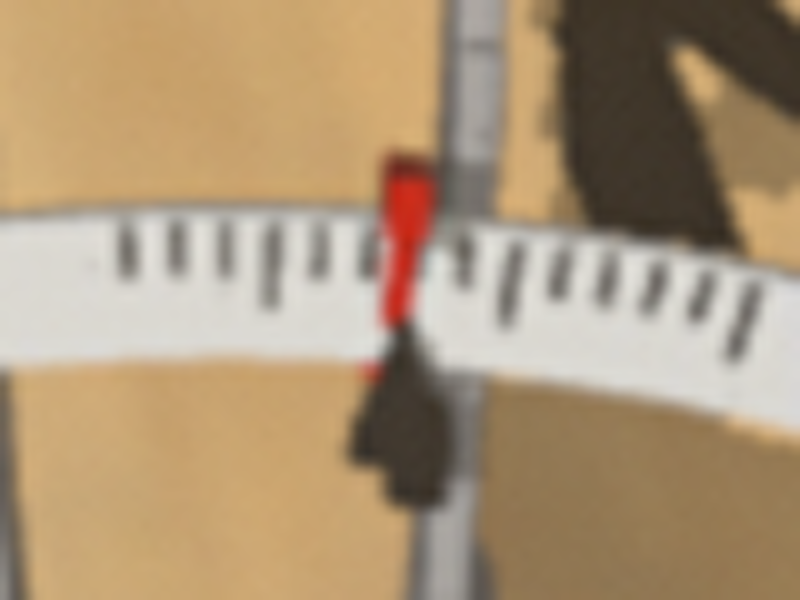

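```bash
python3 - <<'E'
from h import *
import pickle
d=pickle.load(open("w8.pkl","rb"));save(d,"w8t.png",(270,100,370,190),8)
o=r.observe();p=np.array(o["tcp_pos"]);R=np.array(o["orientation"]);print(p,R.round(4).tolist())
for z in(60,64,68):
    w=px2w(d,[[290,116],[351.2,116]],z);print(z,((w-p)@R).round(1))
E
```

```text
[430.43159736 202.63614141  59.98185567] [[-0.0, -0.2402, 0.9707], [0.0, 0.9707, 0.2402], [-1.0, 0.0, -0.0]]
60 [[ -0.   71.3 -14.9]
 [ -0.   71.3  12.9]]
64 [[ -4.   71.5 -14.5]
 [ -4.   71.5  12.6]]
68 [[ -8.   71.7 -14.1]
 [ -8.   71.7  12.2]]
```

View pics/w8t.png

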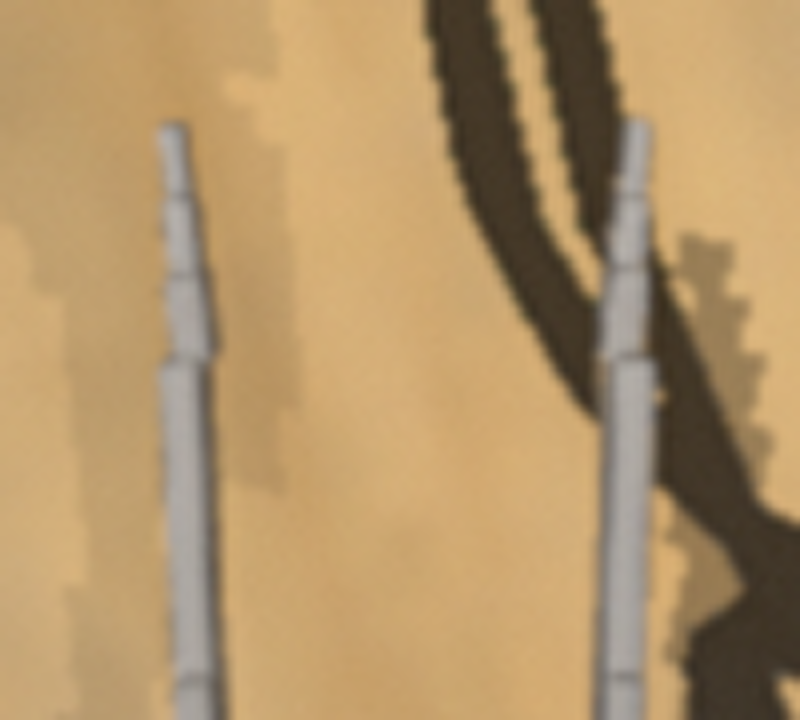

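```bash
python3 - <<'E'
from h import *
import pickle
o=r.observe();p=o["tcp_pos"]
r.move_l([p[0],p[1],85],velocity=80)
r.gripper_to(27.5,40)
r.move_l([470.4,262.2,85],Rt(-53.4),velocity=40)
r.move_l([470.4,262.2,62],Rt(-53.4),velocity=60)
r.pause(.2)
o=r.observe();print(o["t"],o["tcp_pos"],o["contact_force"],o["opening"],np.round(o["qpos"],0))
d=cam("wrist");save(d,"w9.png");save(d,"w9c.png",(260,60,390,220),4.5);save(d,"w9d.png",(300,180,380,240),10);pickle.dump(d,open("w9.pkl","wb"))
E
```

```text
17.4667 [470.53308385 262.26522396  62.24976009] [-0.48644222  0.11292851 -0.79979251] 27.381554066860282 [ -22.   53.  -19.  102.   31.   31. -115.]
```

View pics/w9.png

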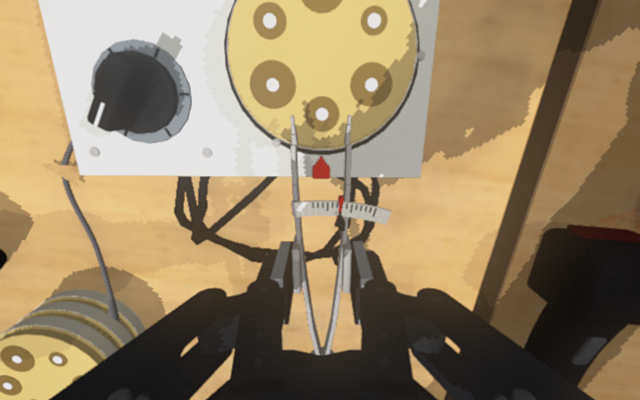

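View pics/w9c.png

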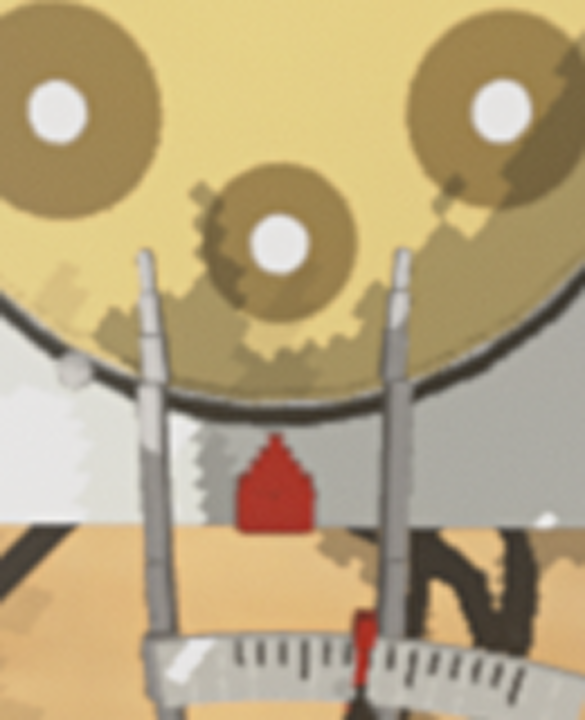

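View pics/w9d.png

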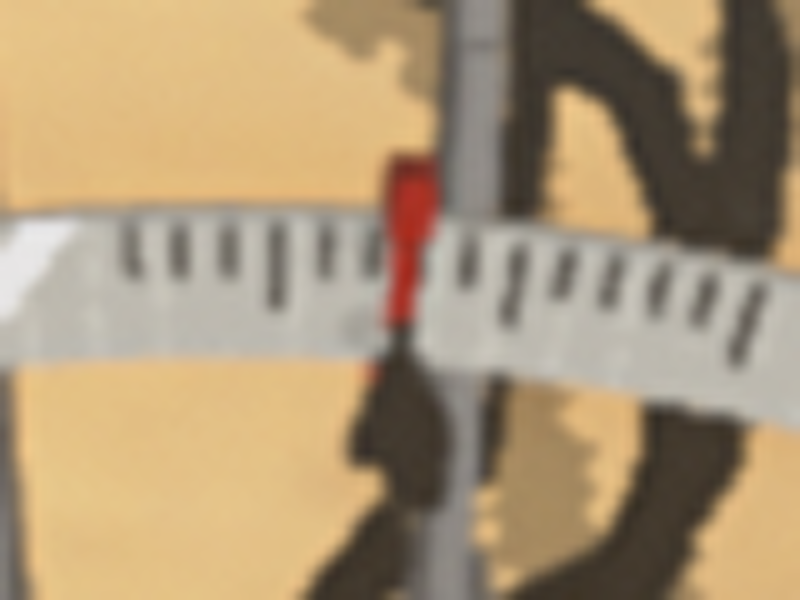

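```bash
python3 - <<'E'
from h import *
import pickle
d=pickle.load(open("w9.pkl","rb"))
g=lambda l:np.array(l,float)/4.5+[260,60]
o=r.observe();p=np.array(o["tcp_pos"]);R=np.array(o["orientation"])
L=lambda u,z:((px2w(d,g([u]),z)[0]-p)@R).round(2)
print("disc",L([279.5,243.5],51))
for z in(61,65,69): a,b=L([145.5,250],z),L([402.5,250],z);print(z,a,b,(a+b)/2)
print("discs L,R",L([57,112],51),L([502,111],51)," arrow tip",L([276,435],42),L([275,530],42))
# straightness: blade angles
for k,(a,b) in {"L":([145,252],[165,600]),"R":([402,252],[390,600])}.items(): print(k,L(a,67),L(b,69))
E
```

```text
disc [ 1.124e+01  7.087e+01 -5.000e-02]
61 [  1.24  70.71 -13.73] [ 1.24 70.71 12.46] [ 1.24  70.71  -0.635]
65 [ -2.76  70.92 -13.37] [-2.76 70.92 12.11] [-2.76 70.92 -0.63]
69 [ -6.76  71.13 -13.  ] [-6.76 71.13 11.75] [-6.76  71.13  -0.625]
discs L,R [ 11.25  84.33 -23.61] [11.25 84.44 23.49]  arrow tip [20.23 48.2  -0.42] [20.23 36.44 -0.54]
L [ -4.76  70.83 -13.24] [ -6.77  35.84 -11.99]
R [-4.76 70.83 11.88] [-6.77 35.84 11.44]
```

```bash
python3 - <<'E'
from h import *
import pickle
x,y=470.4+.58*.596,262.2-.58*.803
print(r.move_l([x,y,55.5],Rt(-53.4),velocity=15,force_limit=6))
r.pause(.3)
o=r.observe();print(o["t"],o["tcp_pos"],o["contact_force"],o["opening"])
d=cam("wrist");save(d,"w10c.png",(260,60,390,220),4.5);save(d,"w10d.png",(300,180,380,240),10);pickle.dump(d,open("w10.pkl","wb"))
d=cam("scene");save(d,"s10.png",(230,160,390,280),5)
d=cam("top");save(d,"t10.png",(210,130,410,270),4)
E
```

```text
False
18.4 [470.77489659 261.7468166   55.56317954] [-0.88251916  0.20828903 -0.62640788] 27.880110837678533
```

View pics/w10c.png

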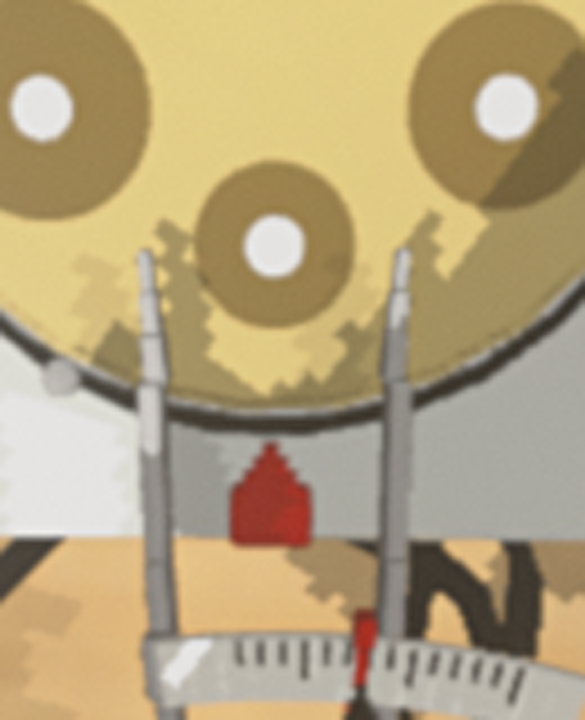

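View pics/w10d.png

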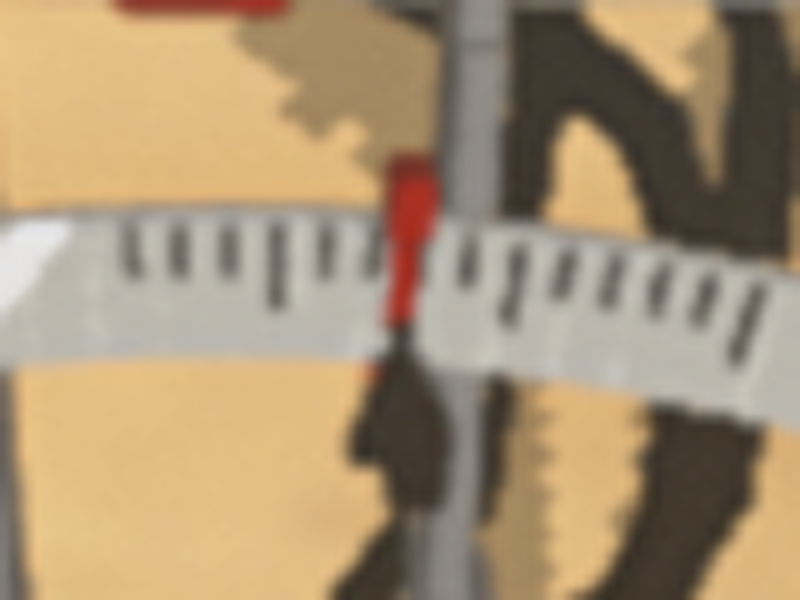

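View pics/s10.png

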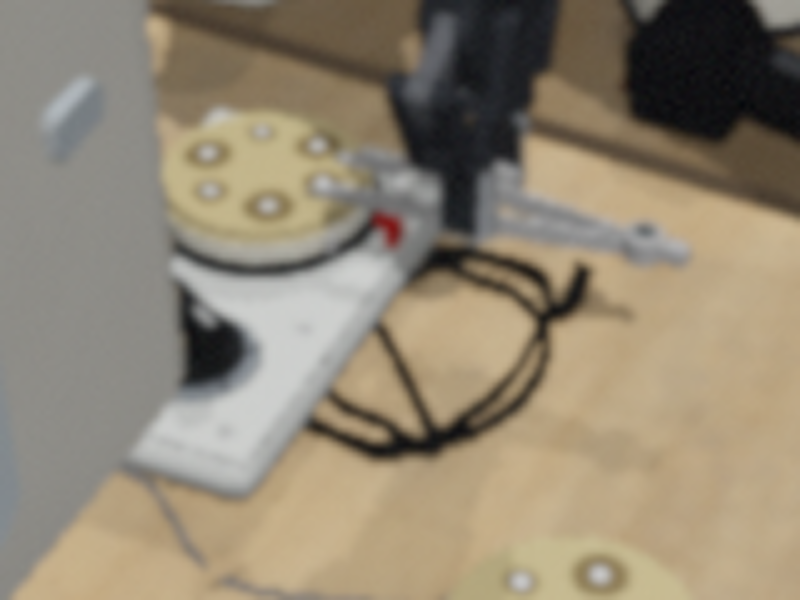

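View pics/t10.png

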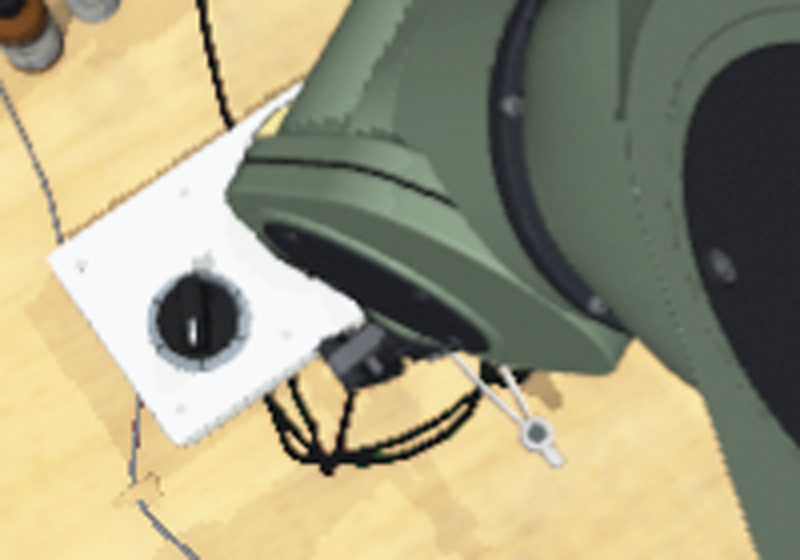

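```bash
python3 - <<'E'
from h import *
import pickle
d=pickle.load(open("w10.pkl","rb"))
g=lambda l:np.array(l,float)/4.5+[260,60]
o=r.observe();p=np.array(o["tcp_pos"]);R=np.array(o["orientation"])
L=lambda u,z:((px2w(d,g([u]),z)[0]-p)@R).round(2)
print("disc",L([274.5,245.5],51))
for z in(54,58,62): a,b=L([145.5,250],z),L([402.5,250],z);print(z,(a+b)/2)
e=cam("scene");save(e,"s11.png",(290,180,380,220),8);pickle.dump(e,open("s11.pkl","wb"))
u=p[2]-1.8
def P(x,y,h): # tweezers frame -> world ; tool y = +x, tool z = -y
    return p+R@np.array([0,x+1.9,0])+R@np.array([0,0,-y])+[0,0,u-p[2]+h]
pts=[P(69,11.5,h) for h in(0,10)]+[P(69,-11.5,h) for h in (0,10)]+[P(-70,0,0),P(-70,0,14),P(-80,0,5)]
print(((w2px(e,pts)-[290,180])*8).round())
E
```

```text
disc [ 4.51 70.99 -0.58]
54 [ 1.51  70.69  -0.625]
58 [-2.49 70.9  -0.62]
62 [-6.49 71.11 -0.62]
[[ 17. 143.]
 [ 16. 112.]
 [ 55.  96.]
 [ 54.  64.]
 [542. 246.]
 [545. 201.]
 [582. 240.]]
```

View pics/s11.png

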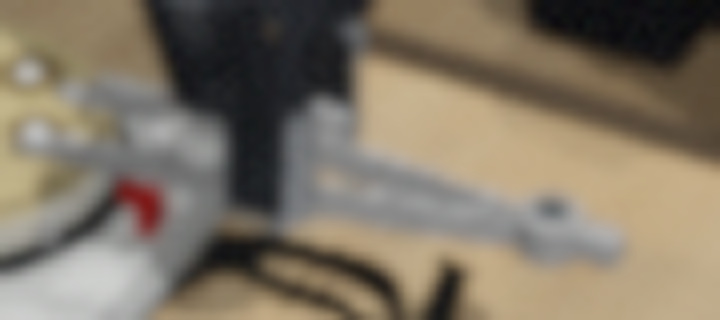

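```bash
python3 - <<'E'
from h import *
o=r.observe();print(o["t"],o["contact_force"],o["opening"],np.abs(o["qd"]).max());print(r.sign_off())
E
```

```text
18.6 [ 0.15848983  0.31393306 -0.81346272] 27.404352122483647 0.06293883081732757
the job is handed in; nothing more can be done
None
```

I turned the knob one click clockwise and let it go. I then gripped the tweezers by their plates, lifted them, squeezed them to the red marker and brought them over the disc at the pointer. I handed the job in at 18.6 s with the tweezers still held.

- **Knob:** it turned about 60°. After release the pictures show it resting in the new position, with the next disc (small zone) at the red pointer.
- **Gap:** in the last wrist picture the black pointer meets the red marker to within about 0.2 mm. The gripper opening reading wandered between 27.4 and 27.9 mm, but the pointer did not visibly move.
- **Centring:** the midpoint of the tips is within about 0.3 mm of the disc centre along the tweezers and 0.05 mm across.
- **Height and level:** I estimate the tips about 2.7 mm above the dish, from the tool height rather than a direct measurement. The contact force was no different from hovering, so nothing is touching. The scene camera agrees with a level pose to about 1°, after allowing for a shift of about 1 pixel that fits its calibration error.
- **Disagreements:**
  - Fitted to its corners, the reader's outline came out about 3 pixels larger than in the picture. I took this as rounded corners and used the discs for position instead.
  - The fingers or tweezers pressed on the desk with about 8 N while the gripper closed.

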